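# Load the spice grinder, fit its bayonet lid and hold it on pulse

## Task

Grind the nutmeg in short pulses: put the nutmeg from the small dish into the grinder's bowl, set the lid on with its lugs down through the two slots until it sits flush, then turn it clockwise (seen from above) against the spring half-way round, to the orange pulse marks. Keep hold of the lid there: the program finishes while still holding it at the orange marks, because it springs back when let go; never turn it so far that it clicks at the red lock marks, and do not upset or push away the things standing around.

Things in the scene. Friction and masses are not known exactly. Their poses are not given: they have to be found in the camera images.
- grinder: cordless spice grinder, fixed to the worktop by sucker feet: round aluminium drum with black collar, 120 mm across, 116 mm high. Origin: centre of its underside, z up. Steel bowl on top (72 mm inside; rim 107 mm, floor 68 mm, small blade to 75 mm above origin). Round it a channel with two entry slots at the grinder's own +x and -x. With the lid seated, the lid's origin is on the axis at 98 mm
- grinder_mouth (a point): on the grinder's axis, level with the collar's top (116 mm up); axes as the grinder. Channel roof: grey ledge 6 mm thick, inner edge at radius 46.5 mm, cut by the two slots, each 18 mm wide (channel wall at radius 52 mm). Marks on the collar, the same on both sides: white at each slot, orange (pulse, half-way) 0.64 rad clockwise from above, red (lock) 1.28 rad clockwise
- switch_ring (a joint): sprung ring in the channel that the lid's lugs carry round, rad, clockwise from above positive: 0 at rest, stop at 1.2. From mid slot the lid turns freely for 0.08 rad, then ring = lid turn - 0.08. Return torque 0.06 N m at 0, 0.12 N m at the orange marks (ring 0.56). A spring pin begins to resist at ring 0.72, the click is past 0.95
- lid: round white bayonet lid, 100 mm across, 61 mm high, 90 g, right way up on the worktop. Origin: centre of its underside. Skirt 89 mm outside; flange of radius 50 mm from 18 to 23 mm up rests on the grinder's ledge; low grey dome to 35 mm. Two lugs, 12 mm wide, 6 mm high, at the foot of the skirt at its own +x and -x, out to radius 49.5 mm. A half turn makes no difference
- lid_grip (a point): middle of the lid's white grip bar, on the axis 50 mm above the lid's origin. The bar runs along the lid's own x, straight above the lugs: 62 mm long, 14 mm wide, free from 36 to 61 mm up. Orange pointers on bar and flange point at the lugs; turn them to the marks
- nutmeg: brown whole nutmeg, egg-shaped, 25 mm thick and 27.5 mm tall, 12 g, standing on its flat end in the dish; origin at the centre of its underside, z along its length
- nutmeg_center (a point): centre of the nutmeg, 13.5 mm above its underside
- dish: small white saucer, 124 mm across at the 14 mm high rim, flat floor 5 mm above the worktop; origin under its centre
- spice_jar_2: bystander: glass spice jar with gold cap, 45 mm across, 100 mm tall, red-brown contents; origin under its centre
- spice_jar_1: bystander: glass spice jar with gold cap, 42 mm across, 96 mm tall, green contents; origin under its centre
- mill_2: bystander: small grey and clear shaker, 44 mm across, 90 mm tall; origin under its centre
- lemon_1: bystander: lemon, 72 x 57 x 58 mm; origin under its centre
- garlic_1: bystander: garlic bulb, 53 mm; origin under its centre

How it is judged (in metres and radians):
On the way, in this order (a step that is already met when the one before it is completed fails the run):
1. the nutmeg lies in the grinder's bowl, let go (horizontal distance between nutmeg_center and grinder below 0.034 m and z of nutmeg_center in the frame of grinder between 0.07 and 0.106 m and contact force between the fingers and nutmeg below 0.2 N), for 0.2 s.
2. the lid sits flush with its lugs through the slots (horizontal distance between lid and grinder below 0.004 m and z of lid in the frame of grinder below 0.1015 m and angle between lid's own z axis and vertical below 0.06 rad), for 0.1 s.
3. the lid is turned to the orange marks and held there (all of step 2 and value of joint switch_ring between 0.42 and 0.7 rad and contact force between the fingers and lid above 1 N), for 0.5 s.
At the end, for the whole second after the job is handed in: Nutmeg in the bowl; lid flush on the grinder (within 4 mm of the axis, level, within 3.5 mm of fully down); switch ring steady between 0.42 and 0.70 rad, i.e. lid within about 8 degrees of the orange half-way marks; fingers still holding the lid (all of step 3 and horizontal distance between nutmeg_center and grinder below 0.034 m and z of nutmeg_center in the frame of grinder between 0.07 and 0.106 m and velocity of joint switch_ring between -0.15 and 0.15 rad/s); the arm keeps its last pose, push and grip.
It fails at once if the lid is turned on until it clicks towards lock (value of joint switch_ring above 0.95 rad).
It fails at once if a bystander is knocked over or pushed more than 40 mm (distance of any of spice_jar_2, spice_jar_1, mill_2, lemon_1, garlic_1 from where it was at the start of the episode above 0.04 m or angle between any of spice_jar_2, spice_jar_1, mill_2's own z axis and vertical above 0.5 rad).
It also fails if it takes over 61 s, if anything falls off the work surface, if the arm or the gripper's body presses on something with over 40 N, if the wrist force passes 120 N, or if a joint passes its speed limit or range.

## Robot

A 7-joint arm with a two-finger parallel gripper is mounted at the origin on a cart in front of the work surface, level with it; the furniture and walls round the work are solid. World frame = base frame: x ahead of the robot, y to its left, z up, the work surface at z = 0. Lengths are in m, angles in degrees, forces in N, time in s.
With the tool pointing down it reaches from about 0.4 to 0.75 m from the base axis. Payload 19.5 kg.
Tool frame: the origin (TCP) lies between the finger pads; the fingertips stand 22 mm ahead of it and the grasp point (between the pads) lies 3 mm ahead of it; z points along the fingers, y is the direction in which the jaws open and shut (so a half turn about z gives the same grasp; the last joint's range is limited). The gripper opens to 85 mm and grips with 20 to 120 N. Pads are 22 mm wide; open, the fingers measure 114 mm over their backs; the gripper's body (76 mm by 85 mm) begins 54 mm behind the grasp point. The pads swing forward as they close: fully open they stand 13 mm farther back than shut.
Start: joints at [-75.04, 40.479, -1.581, 85.061, 1.261, 54.483, -4.326], TCP at [0.171, 0.549, 0.253] pointing down, gripper open.
Joint ranges: [-155.06, 155.06], [-18.47, 123.98], [-90, 86.84], [0, 140.48], [-83.41, 263.41], [0, 116], [-161.91, 161.91]. Speed limits (degrees/s): [108.29, 108.29, 147.25, 147.25, 172.46, 172.46, 172.46].

## Interface

Orientations are given as [roll, pitch, yaw] about the fixed x, y, z axes, in that order (R = Rz(yaw) Ry(pitch) Rx(roll)).
In Python, from station import read_state, snapshot, camera_params, hand_in, recognise, cut_out, pinpoint gives the robot as it stands.
- The arm moves only by the shell command python3 -m handwheel 'ROWS' [FORCE]. ROWS is JSON, a list of rows, each an object of numbers: "tx", "ty", "tz": the shift along the tool's x, y, z in mm; "roll": the turn about the tool's z in degrees; "hand": the opening, from -1 (shut) to 1 (fully open). A call has 1 to 10 rows; each row shifts and turns the commanded pose from where the row before left it, along the tool's axes as they then stand; what a row does not reach is not made up. A row lasts 1/12 s, in which the tool goes at most 41.7 mm and 7.16 degrees, less where a joint would pass 70% of its speed; a pose out of reach is approached as far as the arm can. A call with a gripper value outside its range is refused whole. The fingers move at their own pace and stop on an object; FORCE is the grip in N (left out, the last holds). Time passes only in rows, so rows that do not move let the fingers close. It gives the time, the measured TCP pose, the force and the opening at its end, in the units of the state.
- read_state(): the state, without advancing time (a new reading comes with each control period).
- snapshot(name): name is "side" or "top"; returns (picture, depth): 400x640x3 uint8, red, green, blue; 400x640 float32, m along the optical axis (not along the pixel's ray), 0 where there is no reading.
- camera_params(name): a dict with "fx", "fy", "cx", "cy" (pixels), "rvec" (rotation vector, rad) and "tvec" (3), from world to camera coordinates, as OpenCV has them. Camera axes: x right, y down, z forward; pixel columns grow to the right and rows downward; lengths in m; the calibration is good to about 2 mm. A picture is of the moment at which its call begins. camera_params takes no time and is no camera call.
- hand_in(): hands the job in, once; it reports no verdict.
Trained networks look in the newest picture that a camera, given by its name, has taken for a name from the list of things; names that differ only in an ending like _2 or _b are one class to them, and where a whole thing is asked for, a point or a joint stands for the part that bears it (a point fixed in the world has none). Each returns a list of dicts, best first, with "confidence" (0 to 1); they miss things now and then, are a little off and sometimes report something else, mostly with a low value. They report only what shows in the picture. A call takes as long as a camera call.
- recognise(camera, query): "at" ([row, column] in pixels, amid what is visible of it).
- cut_out(camera, query): "pixels" (400x640 bool, what is visible of it) and "at" ([row, column] in pixels, amid what is visible of it).
- pinpoint(camera, query): "at" ([row, column] in pixels: a listed point, or the origin of a listed thing).
The state is a dict: "time_s": time; "joint_pos": joint angles; "qd": joint speeds; "effort": joint torques, N m; "ee_pos": TCP position; "eef_rot": TCP orientation; "wrist_force": force on the tool from outside, world axes, zero at the start; "wrist_torque": the same for the moment, N m; "width": finger opening in m.
Only numpy, scipy, OpenCV 4.12 (cv2) and the standard library are available. Lean on these libraries where they do the work, as an engineer would, in place of code of your own. Each camera call takes 0.05 s, during which the arm holds its last target. There are 200 camera calls.

## Working session

There is one attempt and no reset: what is moved stays moved. The work goes in short steps, Python scripts to look and compute and a shell command to move; the robot and the scene stay as the last step left them, time stands still between calls to the robot, and variables do not carry over. Pictures are saved under pics/ and viewed, about 8 in all and at most 12, crops included, and the job is handed in when it is done.

```bash
ls; mkdir -p pics
cat > h.py <<'E'
import numpy as np, cv2
from station import *
def cam(c):
    p=camera_params(c);K=np.array([[p['fx'],0,p['cx']],[0,p['fy'],p['cy']],[0,0,1]])
    R=cv2.Rodrigues(np.array(p['rvec'],float))[0];return K,R,np.array(p['tvec'],float).ravel()
def ray_z(c,at,z):
    K,R,t=cam(c);d=R.T@np.linalg.inv(K)@np.array([at[1],at[0],1.]);o=-R.T@t
    return o+d*(z-o[2])/d[2]
def cloud(c,depth):
    K,R,t=cam(c);v,u=np.mgrid[:400,:640]
    P=np.stack([(u-K[0,2])/K[0,0]*depth,(v-K[1,2])/K[1,1]*depth,depth],-1)
    return (P-t)@R
def proj(c,X):
    K,R,t=cam(c);x=K@(R@np.asarray(X,float)+t);return x[:2]/x[2]
def save(n,im,crop=None,s=1):
    if crop: im=im[crop[0]:crop[1],crop[2]:crop[3]]
    im=cv2.resize(im,None,fx=s,fy=s,interpolation=cv2.INTER_CUBIC)
    cv2.imwrite('pics/'+n,im[:,:,::-1])
E
python3 - <<'E'
from h import *
s=read_state();print({k:np.round(v,3).tolist() for k,v in s.items()})
for c in('top','side'):
    K,R,t=cam(c);print(c,'campos',np.round(-R.T@t,3),'fwd',np.round(R[2],2),K[0,0])
ims=[]
H={'grinder':0,'grinder_mouth':.116,'lid':0,'lid_grip':.05,'nutmeg':.005,'nutmeg_center':.0185,'dish':0,'spice_jar_1':0,'mill_2':0,'lemon_1':0,'garlic_1':0}
for c in('top','side'):
    im,d=snapshot(c);ims.append(im);np.savez(c+'.npz',im=im,d=d)
    for q,z in H.items():
        r=pinpoint(c,q)
        print(c,q,[(np.round(x['confidence'],2),np.round(x['at'],1).tolist(),np.round(ray_z(c,x['at'],z),4)[:2].tolist()) for x in r[:3]])
save('both.png',np.vstack(ims),s=.75)
E
```

```text
pics
{'time_s': 0.0, 'joint_pos': [-75.041, 40.511, -1.583, 85.084, 1.259, 54.484, -4.324], 'qd': [-0.037, -0.038, 0.047, 0.105, 0.001, 0.018, 0.059], 'effort': [-0.0, -88.318, 1.235, -23.617, 0.017, 0.006, 0.0], 'ee_pos': [0.171, 0.549, 0.253], 'eef_rot': [-179.938, -0.0, 162.653], 'wrist_force': [-0.224, 0.27, -0.023], 'wrist_torque': [0.003, 0.045, 0.013], 'width': 0.086}
top campos [0.337 0.025 1.361] fwd [ 0.19 -0.   -0.98] 440.3517696146953
side campos [-0.248 -0.679  1.553] fwd [ 0.45  0.38 -0.81] 487.2671172024252
top grinder [(np.float64(0.57), [226.3, 323.9], [0.5071, -0.0005])]
top grinder_mouth [(np.float64(0.69), [221.9, 325.9], [0.5053, -0.0039])]
top lid [(np.float64(0.65), [247.0, 253.8], [0.4405, 0.2148])]
top lid_grip [(np.float64(0.58), [241.8, 255.9], [0.4522, 0.2022]), (np.float64(0.28), [224.2, 324.3], [0.5072, -0.0007])]
top nutmeg [(np.float64(0.5), [213.3, 393.5], [0.5498, -0.217])]
top nutmeg_center [(np.float64(0.56), [213.3, 392.5], [0.5476, -0.2115])]
top dish [(np.float64(0.63), [214.2, 394.2], [0.5477, -0.2201]), (np.float64(0.41), [244.2, 254.6], [0.44
[... 721 characters left out ...]
9.5, 259.2], [0.523, 0.2706])]
side lid [(np.float64(0.91), [198.5, 262.1], [0.45, 0.2003])]
side lid_grip [(np.float64(0.96), [190.1, 259.3], [0.4491, 0.2076])]
side nutmeg [(np.float64(0.42), [241.9, 363.2], [0.5448, -0.2213])]
side nutmeg_center [(np.float64(0.53), [242.1, 363.1], [0.537, -0.2255])]
side dish [(np.float64(0.92), [244.1, 363.8], [0.5414, -0.2271])]
side spice_jar_1 [(np.float64(0.66), [176.8, 283.6], [0.5831, 0.2084]), (np.float64(0.59), [158.4, 258.7], [0.5882, 0.353])]
side mill_2 [(np.float64(0.45), [216.8, 410.8], [0.7514, -0.2923])]
side lemon_1 [(np.float64(0.67), [157.6, 231.6], [0.5189, 0.4425])]
side garlic_1 [(np.float64(0.52), [263.3, 429.0], [0.6277, -0.4522])]
```

View pics/both.png

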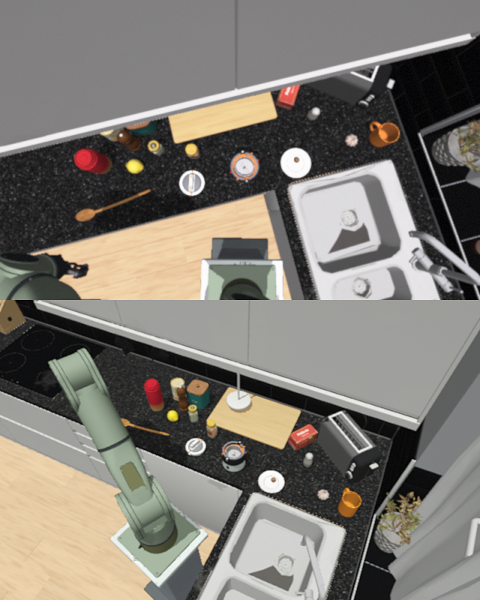

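Run:
```python
from h import *
def circ(P):
    A=np.c_[2*P,np.ones(len(P))];b=(P**2).sum(1);s=np.linalg.lstsq(A,b,rcond=None)[0];return s[:2],np.sqrt(s[2]+s[:2]@s[:2])
tiles=[]
for c in('top','side'):
    f=np.load(c+'.npz');im=f['im'];P=cloud(c,f['d'])
    for nm,ctr,R,zs in(('grinder',(.505,-.004),.075,(.109,.122)),('lidflange',(.45,.207),.06,(.017,.028)),('bar',(.45,.207),.04,(.055,.067)),('nutmeg',(.545,-.22),.03,(.018,.04)),('dish',(.545,-.22),.075,(.011,.017)),('table',(.45,-.0),.3,(-.006,.004))):
        m=(np.hypot(P[...,0]-ctr[0],P[...,1]-ctr[1])<R)&(P[...,2]>zs[0])&(P[...,2]<zs[1])
        Q=P[m]
        if len(Q)<5: print(c,nm,len(Q));continue
        e=minr=cv2.minAreaRect(Q[:,:2].astype(np.float32)*1000)
        enc=cv2.minEnclosingCircle(Q[:,:2].astype(np.float32)*1000)
        w,V=np.linalg.eigh(np.cov(Q[:,:2].T));a=np.degrees(np.arctan2(V[1,1],V[0,1]))
        print(c,nm,len(Q),'mean',np.round(Q.mean(0),4),'zmax %.4f'%Q[:,2].max(),'rect',np.round(e[0],1),np.round(e[1],1),'enc',np.round(enc[0],1),round(enc[1],1),'ang %.1f'%a, np.round(np.sqrt(w)*1000,1))
    for ctr in((.505,-.004,.1),(.45,.207,.03),(.545,-.222,.02)):
        u,v=proj(c,ctr).astype(int);tiles.append(cv2.resize(im[v-32:v+32,u-32:u+32],(256,256),interpolation=cv2.INTER_CUBIC))
save('crops.png',np.vstack([np.hstack(tiles[:3]),np.hstack(tiles[3:])]))
```

```text
top grinder 551 mean [ 0.5055 -0.0055  0.1158] zmax 0.1219 rect [505.6  -4.3] [117.3 117.9] enc [506.4  -4.7] 60.1 ang 119.1 [37.1 38.1]
top lidflange 349 mean [0.447  0.2037 0.0237] zmax 0.0278 rect [448.3 205.5] [97.3 97.8] enc [449.  205.6] 50.3 ang 77.8 [30.2 31.4]
top bar 95 mean [0.4473 0.2049 0.0607] zmax 0.0666 rect [447.9 205.3] [13.7 59.3] enc [448.  206.6] 29.7 ang 177.8 [ 4.  17.6]
top nutmeg 46 mean [ 0.547  -0.2193  0.0288] zmax 0.0368 rect [ 547.3 -219.9] [18.8 20.7] enc [ 547.7 -220.2] 11.6 ang 83.2 [5.5 6.1]
top dish 448 mean [ 0.5383 -0.22    0.0134] zmax 0.0170 rect [ 537.3 -218.2] [120.4 119. ] enc [ 536.5 -218.2] 61.5 ang -170.8 [35.9 36.7]
top table 12266 mean [0.5079 0.005  0.    ] zmax 0.0040 rect [507.9  -7.9] [590.  481.7] enc [450.1   0. ] 299.9 ang 93.7 [109.3 159.2]
side grinder 310 mean [ 0.5037 -0.009   0.1152] zmax 0.1219 rect [507.5  -5.3] [123.2 119.4] enc [506.3  -6. ] 63.1 ang 60.2 [36.7 39.2]
side lidflange 161 mean [0.4437 0.1977 0.0233] zmax 0.0280 rect [448.2 204.3] [97.7 97.6] enc [450.5 203.2] 51.3 ang 148.9 [28. 31.]
side bar 43 mean [0.4481 0.2021 0.0606] zmax 0.0666 rect [449.8 202.5] [60.2 14.5] enc [449.7 203.4] 30.2 ang 177.4 [ 3.9 17.8]
side nutmeg 34 mean [ 0.5471 -0.2233  0.0277] zmax 0.0398 rect [ 553.2 -219.2] [37.8 18.4] enc [ 556.3 -223.7] 19.2 ang -157.4 [5.8 8. ]
side dish 281 mean [ 0.5368 -0.2188  0.0136] zmax 0.0170 rect [ 537.1 -215.9] [126.1 120. ] enc [ 548.8 -217.6] 72.2 ang 137.4 [34.2 37.4]
side table 5865 mean [ 4.977e-01 -1.940e-02 -3.000e-04] zmax 0.0040 rect [468.6 -13.5] [595.1 551.9] enc [ 4.5e+02 -1.0e-01] 299.9 ang 92.5 [113.5 161.1]
```

View pics/crops.png

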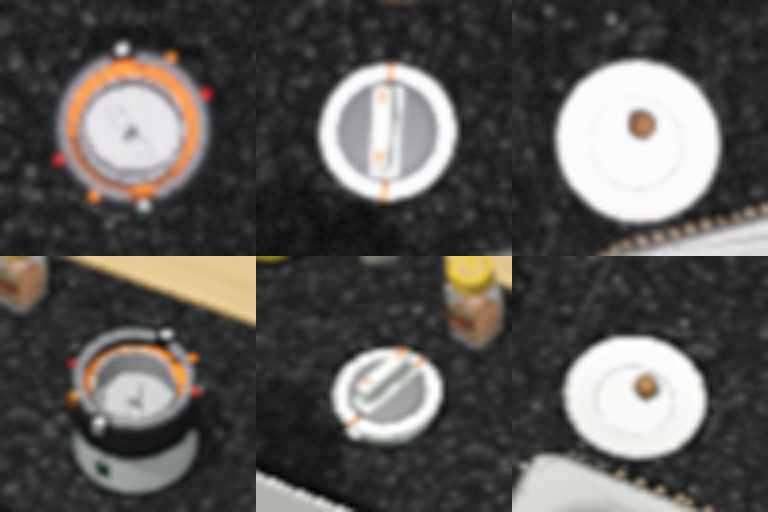

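Run:
```python
from h import *
def px(c,ctr,x,y):
    u,v=proj(c,ctr).astype(int);return [v-32+(y+.5)/4-.5,u-32+(x+.5)/4-.5]
g=(.505,-.004,.1)
for c,pts in(('top',[(122,48),(143,205),(170,57),(94,195),(205,94),(59,159)]),('side',[(166,335-256),(98,424-256),(193,358-256),(73,397-256),(196,391-256),(72,363-256)])):
  P=[ray_z(c,px(c,g,*p),.116)[:2] for p in pts]
  for i in(0,2,4):
    d=P[i]-P[i+1];print(c,'mid',np.round((P[i]+P[i+1])/2,4),'len',round(np.hypot(*d),4),'ang %.1f'%np.degrees(np.arctan2(d[1],d[0])))
# lid angle by flange pointers; nutmeg by cut_out
l=(.45,.207,.03)
a,b=[ray_z('top',px('top',l,*p),.023)[:2] for p in((135,72),(129,188))];d=a-b
print('lid',(a+b)/2,np.hypot(*d),np.degrees(np.arctan2(d[1],d[0])))
for c in('top','side'):
  r=cut_out(c,'nutmeg')[0];m=r['pixels'];v,u=np.nonzero(m);print(c,r['confidence'],m.sum(),ray_z(c,(v.mean(),u.mean()),.0185))
```

```text
top mid [ 0.5076 -0.0034] len 0.1137 ang 8.0
top mid [ 0.5079 -0.0033] len 0.1132 ang -28.2
top mid [ 0.5072 -0.0033] len 0.1142 ang -65.2
side mid [ 0.5047 -0.0054] len 0.1149 ang 8.4
side mid [ 0.5064 -0.005 ] len 0.116 ang -28.3
side mid [ 0.5069 -0.0049] len 0.1163 ang -65.4
lid [0.4508362  0.20653666] 0.0878430148505429 -0.8427601434740104Traceback (most recent call last):
  File "<stdin>", line 14, in <module>
IndexError: list index out of range
```

```bash
cat >> h.py <<'E'
def go(x,y,z,yaw=None):
    s=read_state();p=np.array(s['ee_pos']);a=np.radians(s['eef_rot'][2]);d=np.array([x,y,z])-p
    print('t',s['time_s'],'now',np.round(p*1000,1),'rot',np.round(s['eef_rot'],2),'w',s['width'],'F',np.round(s['wrist_force'],1))
    print('tx %.1f ty %.1f tz %.1f'%(1000*(d[0]*np.cos(a)+d[1]*np.sin(a)),1000*(d[0]*np.sin(a)-d[1]*np.cos(a)),-1000*d[2]),
     '' if yaw is None else 'roll %.2f'%(-((yaw-np.degrees(a)+180)%360-180)))
E
python3 -m handwheel '[{"tx":-25,"ty":-21,"hand":0},{"tx":-25,"ty":-21},{"tx":-25,"ty":-21},{"tx":-25,"ty":-21},{"tx":-25,"ty":-21},{"tx":-25,"ty":-21},{"tx":-25,"ty":-21},{"tx":-25,"ty":-21},{"tx":-25,"ty":-21},{"tx":-25,"ty":-21}]' 30
python3 -m handwheel '[{"tx":-25,"ty":-21},{"tx":-25,"ty":-21},{"tx":-25,"ty":-21},{"tx":-25,"ty":-21},{"tx":-25,"ty":-21},{"tx":-25,"ty":-21}]'
python3 -c "
from h import *
go(.547,-.2195,.12)"
```

```text
t 1.25 now [171.4 548.8 253.3] rot [-179.99   -0.    162.65] w 0.08519871343326907 F [ 0.7  0.1 -0.9]
tx -587.6 ty -621.4 tz 133.3 validation failed for argument at $[0]...
validation failed for argument at $[0]...
```

```bash
python3 -m handwheel '[{"tx":-25,"ty":-21,"tz":0,"roll":0,"hand":0},{"tx":-25,"ty":-21,"tz":0,"roll":0,"hand":0},{"tx":-25,"ty":-21,"tz":0,"roll":0,"hand":0},{"tx":-25,"ty":-21,"tz":0,"roll":0,"hand":0},{"tx":-25,"ty":-21,"tz":0,"roll":0,"hand":0},{"tx":-25,"ty":-21,"tz":0,"roll":0,"hand":0},{"tx":-25,"ty":-21,"tz":0,"roll":0,"hand":0},{"tx":-25,"ty":-21,"tz":0,"roll":0,"hand":0},{"tx":-25,"ty":-21,"tz":0,"roll":0,"hand":0},{"tx":-25,"ty":-21,"tz":0,"roll":0,"hand":0}]' 30
python3 -c "
from h import *
go(.547,-.2195,.12)"
```

```text
time_s: 2.08
ee_pos: [0.3481, 0.2724, 0.2534]
eef_rot: [180.0, 0.0, 162.7]
wrist_force: [1.0, 0.4, -0.6]
width: 0.0426
t 2.0833 now [348.1 272.4 253.4] rot [1.7999e+02 1.0000e-02 1.6266e+02] w 0.04260354750050736 F [ 1.   0.4 -0.6]
tx -336.5 ty -410.3 tz 133.4
```

```bash
python3 -m handwheel '[{"tx":-21,"ty":-26,"tz":0,"roll":0,"hand":0},{"tx":-21,"ty":-26,"tz":0,"roll":0,"hand":0},{"tx":-21,"ty":-26,"tz":0,"roll":0,"hand":0},{"tx":-21,"ty":-26,"tz":0,"roll":0,"hand":0},{"tx":-21,"ty":-26,"tz":0,"roll":0,"hand":0},{"tx":-21,"ty":-26,"tz":0,"roll":0,"hand":0},{"tx":-21,"ty":-26,"tz":0,"roll":0,"hand":0},{"tx":-21,"ty":-26,"tz":0,"roll":0,"hand":0},{"tx":-21,"ty":-26,"tz":0,"roll":0,"hand":0},{"tx":-21,"ty":-26,"tz":0,"roll":0,"hand":0}]'
python3 -m handwheel '[{"tx":-21,"ty":-25,"tz":20,"roll":0,"hand":0},{"tx":-21,"ty":-25,"tz":22,"roll":0,"hand":0},{"tx":-21,"ty":-25,"tz":23,"roll":0,"hand":0},{"tx":-10,"ty":-25,"tz":23,"roll":0,"hand":0},{"tx":-3,"ty":-25,"tz":23,"roll":0,"hand":0},{"tx":0,"ty":-25,"tz":22,"roll":0,"hand":0},{"tx":0,"ty":0,"tz":0,"roll":0,"hand":0},{"tx":0,"ty":0,"tz":0,"roll":0,"hand":0}]'
python3 - <<'E'
from h import *
go(.547,-.2195,.029)
for c in('top','side'):
    im,d=snapshot(c);r=pinpoint(c,'nutmeg_center');print(c,[(x['confidence'],ray_z(c,x['at'],.0185)) for x in r[:1]])
    P=cloud(c,d);m=(np.hypot(P[...,0]-.547,P[...,1]+.22)<.02)&(P[...,2]>.02)&(P[...,2]<.036);print(m.sum(),P[m].mean(0) if m.any() else '')
    u,v=proj(c,(.547,-.22,.05)).astype(int);save('pre_%s.png'%c,im,(v-45,v+45,u-45,u+45),4)
E
```

```text
time_s: 2.92
ee_pos: [0.4707, -0.0387, 0.2535]
eef_rot: [180.0, 0.0, 162.6]
wrist_force: [0.3, 0.5, 1.0]
width: 0.043
time_s: 3.58
ee_pos: [0.4973, -0.2037, 0.1194]
eef_rot: [-180.0, -0.1, 162.5]
wrist_force: [0.9, 1.0, 0.4]
width: 0.0428
t 3.5833 now [ 497.3 -203.7  119.4] rot [-1.7999e+02 -1.1000e-01  1.6253e+02] w 0.042833512658761445 F [0.9 1.  0.4]
tx -52.1 ty -0.1 tz 90.4 
top [(0.71, array([ 0.49470515, -0.00361438,  0.0185    ]))]
0 
side [(0.35, array([ 0.53994843, -0.22967035,  0.0185    ]))]
26 [ 0.54585337 -0.2247623   0.02738961]
```

View pics/pre_side.png

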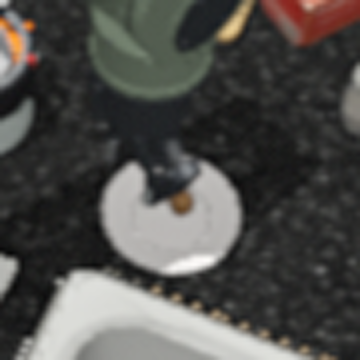

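```bash
python3 -m handwheel '[{"tx":-18,"ty":-1,"tz":0,"roll":0,"hand":0},{"tx":-18,"ty":0,"tz":10,"roll":0,"hand":0},{"tx":-17,"ty":0,"tz":20,"roll":0,"hand":0},{"tx":0,"ty":0,"tz":20,"roll":0,"hand":0},{"tx":0,"ty":0,"tz":20,"roll":0,"hand":0},{"tx":0,"ty":0,"tz":14,"roll":0,"hand":0},{"tx":0,"ty":0,"tz":5,"roll":0,"hand":0},{"tx":0,"ty":0,"tz":1,"roll":0,"hand":0},{"tx":0,"ty":0,"tz":0,"roll":0,"hand":0}]' 30
python3 -c "
from h import *
go(.548,-.221,.0285)"
```

```text
time_s: 4.53
ee_pos: [0.5489, -0.2193, 0.0311]
eef_rot: [-180.0, 0.0, 162.7]
wrist_force: [-0.2, 0.5, 1.3]
width: 0.0426
t 4.5333 now [ 548.9 -219.3   31.1] rot [-1.8000e+02  5.0000e-02  1.6268e+02] w 0.04258211447243096 F [-0.2  0.5  1.3]
tx 0.4 ty -1.9 tz 2.6
```

```bash
python3 -m handwheel '[{"tx":0,"ty":-1,"tz":2,"roll":0,"hand":0},{"tx":0,"ty":0,"tz":0,"roll":0,"hand":-0.5},{"tx":0,"ty":0,"tz":0,"roll":0,"hand":-1},{"tx":0,"ty":0,"tz":0,"roll":0,"hand":-1},{"tx":0,"ty":0,"tz":0,"roll":0,"hand":-1},{"tx":0,"ty":0,"tz":0,"roll":0,"hand":-1}]' 25
python3 -m handwheel '[{"tx":0,"ty":0,"tz":-10,"roll":0,"hand":-1},{"tx":0,"ty":0,"tz":-30,"roll":0,"hand":-1},{"tx":0,"ty":0,"tz":-35,"roll":0,"hand":-1},{"tx":0,"ty":0,"tz":-35,"roll":0,"hand":-1},{"tx":0,"ty":0,"tz":-20,"roll":0,"hand":-1},{"tx":0,"ty":0,"tz":0,"roll":0,"hand":-1}]'
python3 - <<'E'
from h import *
go(.506,-.0045,.16)
im,d=snapshot('side');u,v=proj('side',read_state()['ee_pos']).astype(int);save('lift.png',im,(v-25,v+45,u-35,u+35),5)
E
```

```text
time_s: 5.03
ee_pos: [0.5485, -0.2208, 0.029]
eef_rot: [-180.0, 0.1, 162.6]
wrist_force: [-1.3, -1.1, 6.7]
width: 0.0227
time_s: 5.53
ee_pos: [0.5495, -0.2211, 0.1634]
eef_rot: [-180.0, 0.4, 162.6]
wrist_force: [0.6, -1.4, -0.0]
width: 0.0225
t 5.5333 now [ 549.5 -221.1  163.4] rot [-179.98    0.37  162.63] w 0.02249820136045427 F [ 0.6 -1.4 -0. ]
tx 106.2 ty 193.7 tz 3.4
```

View pics/lift.png

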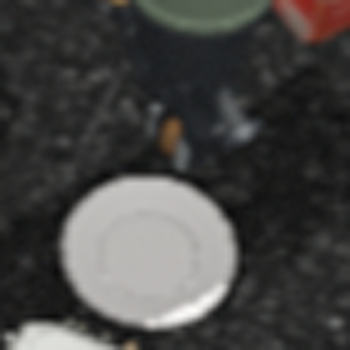

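```bash
python3 -m handwheel '[{"tx":13,"ty":24,"tz":0,"roll":0,"hand":-1},{"tx":13,"ty":24,"tz":0,"roll":0,"hand":-1},{"tx":14,"ty":24,"tz":0,"roll":0,"hand":-1},{"tx":13,"ty":24,"tz":0,"roll":0,"hand":-1},{"tx":13,"ty":24,"tz":0,"roll":0,"hand":-1},{"tx":14,"ty":24,"tz":0,"roll":0,"hand":-1},{"tx":13,"ty":25,"tz":0,"roll":0,"hand":-1},{"tx":13,"ty":25,"tz":0,"roll":0,"hand":-1},{"tx":0,"ty":0,"tz":0,"roll":0,"hand":-1},{"tx":0,"ty":0,"tz":0,"roll":0,"hand":-1}]'
python3 -c "
from h import *
go(.506,-.0045,.105)"
```

```text
time_s: 6.42
ee_pos: [0.5044, -0.0025, 0.1581]
eef_rot: [-180.0, -0.1, 162.8]
wrist_force: [0.3, -0.3, -0.7]
width: 0.0229
t 6.4167 now [504.4  -2.5 158.1] rot [-1.7999e+02 -5.0000e-02  1.6279e+02] w 0.02285383046948203 F [ 0.3 -0.3 -0.7]
tx -2.1 ty -1.4 tz 53.1
```

```bash
python3 -m handwheel '[{"tx":-2,"ty":-1,"tz":10,"roll":0,"hand":-1},{"tx":0,"ty":0,"tz":15,"roll":0,"hand":-1},{"tx":0,"ty":0,"tz":14,"roll":0,"hand":-1},{"tx":0,"ty":0,"tz":10,"roll":0,"hand":-1},{"tx":0,"ty":0,"tz":4,"roll":0,"hand":-1},{"tx":0,"ty":0,"tz":0,"roll":0,"hand":-1},{"tx":0,"ty":0,"tz":0,"roll":0,"hand":-0.25},{"tx":0,"ty":0,"tz":0,"roll":0,"hand":-0.25},{"tx":0,"ty":0,"tz":0,"roll":0,"hand":-0.25},{"tx":0,"ty":0,"tz":0,"roll":0,"hand":-0.25}]'
python3 -m handwheel '[{"tx":0,"ty":0,"tz":-10,"roll":0,"hand":-0.25},{"tx":0,"ty":0,"tz":-25,"roll":0,"hand":-0.25},{"tx":0,"ty":0,"tz":-35,"roll":0,"hand":-0.25},{"tx":0,"ty":0,"tz":-35,"roll":0,"hand":-0.25},{"tx":0,"ty":0,"tz":-20,"roll":0,"hand":0},{"tx":0,"ty":0,"tz":0,"roll":0,"hand":0}]'
python3 -c "
from h import *
go(.449,.2045,.15,178)"
```

```text
time_s: 7.25
ee_pos: [0.5066, -0.0054, 0.1057]
eef_rot: [180.0, 0.0, 162.6]
wrist_force: [0.1, 0.6, 0.8]
width: 0.0316
time_s: 7.75
ee_pos: [0.5076, -0.0053, 0.235]
eef_rot: [179.9, 0.3, 162.6]
wrist_force: [-0.2, -0.3, 0.4]
width: 0.0428
t 7.75 now [507.6  -5.3 235. ] rot [179.89   0.34 162.64] w 0.04277875106536788 F [-0.2 -0.3  0.4]
tx 118.5 ty 182.7 tz 85.0 roll -15.36
```

```bash
python3 -m handwheel '[{"tx":15,"ty":23,"tz":0,"roll":0,"hand":0},{"tx":15,"ty":23,"tz":0,"roll":0,"hand":0},{"tx":15,"ty":23,"tz":0,"roll":0,"hand":0},{"tx":15,"ty":23,"tz":0,"roll":0,"hand":0},{"tx":15,"ty":23,"tz":10,"roll":0,"hand":0},{"tx":15,"ty":23,"tz":25,"roll":0,"hand":0},{"tx":14,"ty":22,"tz":25,"roll":0,"hand":0},{"tx":14,"ty":22,"tz":20,"roll":-5,"hand":0},{"tx":0,"ty":0,"tz":0,"roll":-5,"hand":0},{"tx":0,"ty":0,"tz":0,"roll":-5,"hand":0}]'
python3 - <<'E'
from h import *
go(.449,.2045,.050,178)
im,d=snapshot('top');P=cloud('top',d)
m=(np.hypot(P[...,0]-.506,P[...,1]+.004)<.034)&(P[...,2]>.05)
Q=P[m];print('bowl z pct',np.percentile(Q[:,2],[5,50,90,99]))
k=Q[:,2]>.082;print(k.sum(),Q[k].mean(0));print(pinpoint('top','nutmeg_center')[:1])
u,v=proj('top',(.48,.1,.08)).astype(int);save('drop.png',im,(v-50,v+50,u-65,u+65),6)
E
```

```text
time_s: 8.58
ee_pos: [0.4471, 0.205, 0.1497]
eef_rot: [-180.0, -0.1, 178.1]
wrist_force: [0.2, -1.2, 0.4]
width: 0.0427
t 8.5833 now [447.1 205.  149.7] rot [-1.7996e+02 -9.0000e-02  1.7806e+02] w 0.042662101769667685 F [ 0.2 -1.2  0.4]
tx -2.0 ty -0.4 tz 99.7 roll 0.06
bowl z pct [0.06629264 0.07111546 0.09582501 0.1028585 ]
53 [ 0.50523492 -0.00584754  0.09817726]
[{'at': [222.8, 324.6], 'confidence': 0.62}]
```

View pics/drop.png

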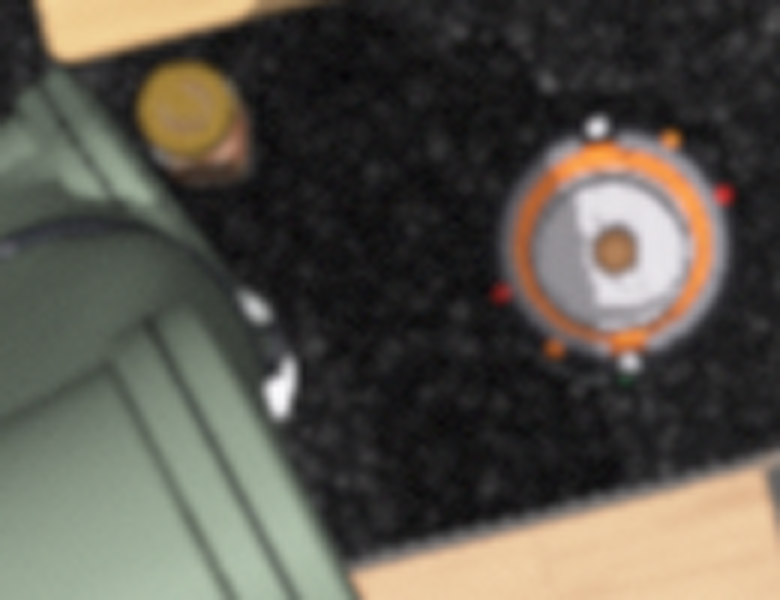

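```bash
python3 -m handwheel '[{"tx":-2,"ty":0,"tz":15,"roll":0,"hand":0},{"tx":0,"ty":0,"tz":25,"roll":0,"hand":0},{"tx":0,"ty":0,"tz":25,"roll":0,"hand":0},{"tx":0,"ty":0,"tz":15,"roll":0,"hand":0},{"tx":0,"ty":0,"tz":7,"roll":0,"hand":0},{"tx":0,"ty":0,"tz":2,"roll":0,"hand":0},{"tx":0,"ty":0,"tz":0,"roll":0,"hand":0},{"tx":0,"ty":0,"tz":0,"roll":0,"hand":0}]'
python3 -c "
from h import *
go(.449,.2045,.060,178)"
```

```text
time_s: 9.35
ee_pos: [0.4505, 0.2036, 0.0622]
eef_rot: [180.0, 0.1, 177.6]
wrist_force: [0.0, 1.3, -0.5]
width: 0.0424
t 9.35 now [450.5 203.6  62.2] rot [1.7998e+02 6.0000e-02 1.7759e+02] w 0.04240014667085345 F [ 0.   1.3 -0.5]
tx 1.5 ty 0.9 tz 2.2 roll -0.41
```

```bash
python3 -m handwheel '[{"tx":1,"ty":0,"tz":2,"roll":0,"hand":0},{"tx":0,"ty":0,"tz":0,"roll":0,"hand":-0.4},{"tx":0,"ty":0,"tz":0,"roll":0,"hand":-1},{"tx":0,"ty":0,"tz":0,"roll":0,"hand":-1},{"tx":0,"ty":0,"tz":0,"roll":0,"hand":-1},{"tx":0,"ty":0,"tz":0,"roll":0,"hand":-1},{"tx":0,"ty":0,"tz":0,"roll":0,"hand":-1}]' 60
python3 -m handwheel '[{"tx":0,"ty":0,"tz":-10,"roll":0,"hand":-1},{"tx":0,"ty":0,"tz":-25,"roll":0,"hand":-1},{"tx":0,"ty":0,"tz":-35,"roll":0,"hand":-1},{"tx":0,"ty":0,"tz":-35,"roll":0,"hand":-1},{"tx":0,"ty":0,"tz":-20,"roll":-3,"hand":-1},{"tx":0,"ty":0,"tz":-5,"roll":-3,"hand":-1},{"tx":0,"ty":0,"tz":0,"roll":-4,"hand":-1},{"tx":0,"ty":0,"tz":0,"roll":0,"hand":-1},{"tx":0,"ty":0,"tz":0,"roll":0,"hand":-1}]'
python3 - <<'E'
from h import *
go(.506,-.0045,.20,-171.8)
for c in('side','top'):
    im,d=snapshot(c);P=cloud(c,d);e=np.array(read_state()['ee_pos'])
    # lid flange top level: lid origin ~ e.z-.060 ; bottom of flange .018-.023
    for dz in((-.052,-.028),):
        m=(np.hypot(*(P[...,:2]-e[:2]).transpose(2,0,1))<.062)&(P[...,2]>e[2]+dz[0])&(P[...,2]<e[2]+dz[1])
        Q=P[m];print(c,len(Q),'z med',np.median(Q[:,2])-e[2],'enc',cv2.minEnclosingCircle(Q[:,:2].astype(np.float32)*1000) if len(Q)>5 else '', 'tcp',e)
    u,v=proj(c,e).astype(int);save('lid_%s.png'%c,im,(v-30,v+50,u-50,u+50),6)
E
```

```text
time_s: 9.93
ee_pos: [0.4493, 0.2036, 0.0598]
eef_rot: [180.0, 0.0, 177.7]
wrist_force: [-0.7, 0.2, 9.7]
width: 0.013
time_s: 10.68
ee_pos: [0.449, 0.2034, 0.1897]
eef_rot: [-180.0, 0.0, -172.5]
wrist_force: [0.5, 0.7, -0.5]
width: 0.0126
t 10.6833 now [449.  203.4 189.7] rot [-180.      0.   -172.48] w 0.012606002376696629 F [ 0.5  0.7 -0.5]
tx -29.3 ty -213.5 tz -10.3 roll -0.68
side 270 z med -0.03480405353041707 enc ((447.3009338378906, 200.757080078125), 53.31745147705078) tcp [0.44896969 0.20342516 0.18940213]
top 0 z med nan enc  tcp [0.44894711 0.20348872 0.18927464]
  return _methods._mean(a, axis=axis, dtype=dtype,
  ret = ret.dtype.type(ret / rcount)
```

View pics/lid_side.png

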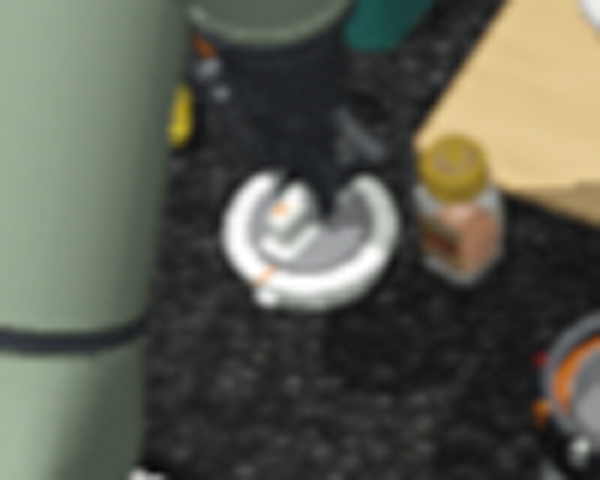

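```bash
python3 -m handwheel '[{"tx":-3,"ty":-20,"tz":-5,"roll":0,"hand":-1},{"tx":-3,"ty":-26,"tz":-5,"roll":0,"hand":-1},{"tx":-4,"ty":-28,"tz":0,"roll":0,"hand":-1},{"tx":-4,"ty":-28,"tz":0,"roll":0,"hand":-1},{"tx":-4,"ty":-28,"tz":0,"roll":0,"hand":-1},{"tx":-4,"ty":-28,"tz":0,"roll":0,"hand":-1},{"tx":-4,"ty":-28,"tz":0,"roll":0,"hand":-1},{"tx":-3,"ty":-22,"tz":0,"roll":-0.5,"hand":-1},{"tx":0,"ty":-6,"tz":0,"roll":0,"hand":-1},{"tx":0,"ty":0,"tz":0,"roll":0,"hand":-1}]'
python3 -m handwheel '[{"tx":0,"ty":0,"tz":5,"roll":0,"hand":-1},{"tx":0,"ty":0,"tz":5,"roll":0,"hand":-1},{"tx":0,"ty":0,"tz":0,"roll":0,"hand":-1},{"tx":0,"ty":0,"tz":0,"roll":0,"hand":-1}]'
python3 - <<'E'
from h import *
go(.506,-.0045,.19,-171.8)
for c in('side','top'):
    im,d=snapshot(c);np.savez('over_%s.npz'%c,im=im,d=d);e=np.array(read_state()['ee_pos'])
    r=pinpoint(c,'lid');print(c,[(round(x['confidence'],2),ray_z(c,x['at'],e[2]-.06)) for x in r[:2]])
    u,v=proj(c,e).astype(int);save('over_%s.png'%c,im,(v-30,v+50,u-50,u+50),6)
a=cv2.imread('pics/over_side.png');b=cv2.imread('pics/over_top.png');cv2.imwrite('pics/over.png',cv2.resize(np.vstack([a,b]),None,fx=.62,fy=.62))
E
```

```text
time_s: 11.62
ee_pos: [0.5063, -0.0063, 0.199]
eef_rot: [-180.0, -0.0, -172.1]
wrist_force: [-0.0, -0.1, -0.3]
width: 0.0129
time_s: 11.95
ee_pos: [0.5061, -0.0037, 0.1889]
eef_rot: [180.0, -0.0, -171.8]
wrist_force: [-0.2, 0.3, -0.5]
width: 0.0131
t 11.95 now [506.1  -3.7 188.9] rot [ 1.7999e+02 -5.0000e-02 -1.7178e+02] w 0.013064764564162622 F [-0.2  0.3 -0.5]
tx 0.2 ty -0.7 tz -1.1 roll 0.02
side [(0.87, array([ 0.49381571, -0.00534317,  0.12916991]))]
top []
```

View pics/over.png

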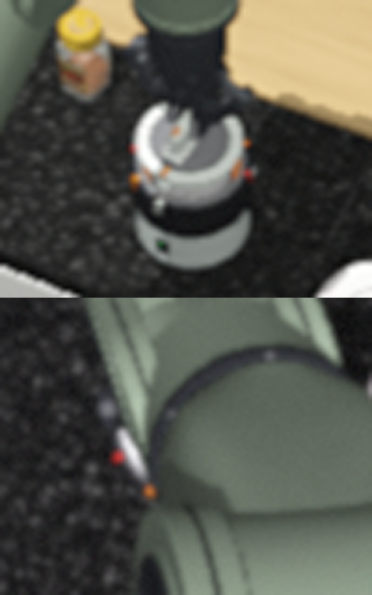

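```bash
python3 -m handwheel '[{"tx":0,"ty":-1,"tz":5,"roll":0,"hand":-1},{"tx":0,"ty":0,"tz":4,"roll":0,"hand":-1},{"tx":0,"ty":0,"tz":0,"roll":0,"hand":-1},{"tx":0,"ty":0,"tz":0,"roll":0,"hand":-1}]'
python3 -m handwheel '[{"tx":0,"ty":0,"tz":1,"roll":0,"hand":-1},{"tx":0,"ty":0,"tz":1,"roll":0,"hand":-1},{"tx":0,"ty":0,"tz":1,"roll":0,"hand":-1},{"tx":0,"ty":0,"tz":1,"roll":0,"hand":-1},{"tx":0,"ty":0,"tz":1,"roll":0,"hand":-1},{"tx":0,"ty":0,"tz":0,"roll":0,"hand":-1}]'
```

```text
time_s: 12.48
ee_pos: [0.5064, -0.0057, 0.18]
eef_rot: [-180.0, -0.0, -171.9]
wrist_force: [0.2, -0.2, -1.3]
width: 0.0127
time_s: 12.98
ee_pos: [0.5065, -0.0056, 0.1751]
eef_rot: [-180.0, -0.0, -171.8]
wrist_force: [0.6, -0.6, -0.3]
width: 0.013
```

```bash
python3 -m handwheel '[{"tx":0,"ty":0,"tz":1,"roll":0,"hand":-1},{"tx":0,"ty":0,"tz":1,"roll":0,"hand":-1},{"tx":0,"ty":0,"tz":1,"roll":0,"hand":-1},{"tx":0,"ty":0,"tz":0,"roll":0,"hand":-1}]'
python3 -m handwheel '[{"tx":0,"ty":0,"tz":1,"roll":0,"hand":-1},{"tx":0,"ty":0,"tz":1,"roll":0,"hand":-1},{"tx":0,"ty":0,"tz":1,"roll":0,"hand":-1},{"tx":0,"ty":0,"tz":0,"roll":0,"hand":-1}]'
```

```text
time_s: 13.32
ee_pos: [0.5065, -0.0056, 0.1721]
eef_rot: [-180.0, -0.0, -171.8]
wrist_force: [0.3, 0.6, -0.6]
width: 0.0132
time_s: 13.65
ee_pos: [0.5065, -0.0056, 0.1691]
eef_rot: [-180.0, -0.0, -171.8]
wrist_force: [0.8, -0.1, -1.1]
width: 0.0132
```

```bash
python3 -m handwheel '[{"tx":0,"ty":0,"tz":1,"roll":0,"hand":-1},{"tx":0,"ty":0,"tz":1,"roll":0,"hand":-1},{"tx":0,"ty":0,"tz":1,"roll":0,"hand":-1},{"tx":0,"ty":0,"tz":1,"roll":0,"hand":-1},{"tx":0,"ty":0,"tz":0,"roll":0,"hand":-1}]'
python3 -m handwheel '[{"tx":0,"ty":0,"tz":1,"roll":0,"hand":-1},{"tx":0,"ty":0,"tz":1,"roll":0,"hand":-1},{"tx":0,"ty":0,"tz":1,"roll":0,"hand":-1},{"tx":0,"ty":0,"tz":1,"roll":0,"hand":-1},{"tx":0,"ty":0,"tz":0,"roll":0,"hand":-1}]'
```

```text
time_s: 14.07
ee_pos: [0.5065, -0.0056, 0.1651]
eef_rot: [-180.0, -0.0, -171.8]
wrist_force: [0.3, 0.9, -1.7]
width: 0.0125
time_s: 14.48
ee_pos: [0.5065, -0.0056, 0.1611]
eef_rot: [-180.0, -0.0, -171.8]
wrist_force: [-0.0, 0.5, -1.4]
width: 0.0127
```

```bash
python3 -m handwheel '[{"tx":0,"ty":0,"tz":1,"roll":0,"hand":-1},{"tx":0,"ty":0,"tz":1,"roll":0,"hand":-1},{"tx":0,"ty":0,"tz":0.5,"roll":0,"hand":-1},{"tx":0,"ty":0,"tz":0.5,"roll":0,"hand":-1},{"tx":0,"ty":0,"tz":0,"roll":0,"hand":-1}]'
```

```text
time_s: 14.9
ee_pos: [0.5065, -0.0057, 0.1582]
eef_rot: [-180.0, -0.0, -171.9]
wrist_force: [-0.2, -0.5, -0.8]
width: 0.0127
```

```bash
python3 -m handwheel '[{"tx":0,"ty":0,"tz":0.5,"roll":0,"hand":-1},{"tx":0,"ty":0,"tz":0.5,"roll":0,"hand":-1},{"tx":0,"ty":0,"tz":0,"roll":0,"hand":-1}]'
python3 -m handwheel '[{"tx":0,"ty":0,"tz":0.5,"roll":0,"hand":-1},{"tx":0,"ty":0,"tz":0.5,"roll":0,"hand":-1},{"tx":0,"ty":0,"tz":0,"roll":0,"hand":-1}]'
```

```text
time_s: 15.15
ee_pos: [0.5065, -0.0057, 0.1578]
eef_rot: [-180.0, 0.0, -171.9]
wrist_force: [-3.6, 0.3, 12.1]
width: 0.0129
time_s: 15.4
ee_pos: [0.5065, -0.0056, 0.1577]
eef_rot: [-180.0, 0.1, -171.9]
wrist_force: [-9.4, -0.3, 35.6]
width: 0.0127
```

```bash
python3 -m handwheel '[{"tx":0,"ty":0,"tz":-1.2,"roll":0,"hand":-1},{"tx":0,"ty":0,"tz":0,"roll":0,"hand":-1}]' 80
python3 -m handwheel '[{"tx":0,"ty":0,"tz":0,"roll":2,"hand":-1},{"tx":0,"ty":0,"tz":0,"roll":2,"hand":-1},{"tx":0,"ty":0,"tz":0,"roll":2,"hand":-1},{"tx":0,"ty":0,"tz":0,"roll":2,"hand":-1},{"tx":0,"ty":0,"tz":0,"roll":2,"hand":-1},{"tx":0,"ty":0,"tz":0,"roll":0,"hand":-1}]'
python3 -c "
from h import *
go(.506,-.0055,.158,151.5);print(read_state()['wrist_torque'])"
```

```text
time_s: 15.57
ee_pos: [0.5066, -0.0057, 0.1579]
eef_rot: [-180.0, 0.0, -171.9]
wrist_force: [-1.0, 0.1, 12.9]
width: 0.0125
time_s: 16.07
ee_pos: [0.5069, -0.0053, 0.1579]
eef_rot: [180.0, 0.1, 178.0]
wrist_force: [-0.3, 1.6, 9.6]
width: 0.0128
t 16.0667 now [506.9  -5.3 157.9] rot [1.7999e+02 6.0000e-02 1.7805e+02] w 0.012776618048501212 F [-0.3  1.6  9.6]
tx 0.9 ty -0.2 tz -0.1 roll 26.55
[0.31390584 0.10714537 0.20975236]
```

```bash
python3 -m handwheel '[{"tx":0,"ty":0,"tz":0,"roll":2,"hand":-1},{"tx":0,"ty":0,"tz":0,"roll":2,"hand":-1},{"tx":0,"ty":0,"tz":0,"roll":2,"hand":-1},{"tx":0,"ty":0,"tz":0,"roll":2,"hand":-1},{"tx":0,"ty":0,"tz":0,"roll":2,"hand":-1},{"tx":0,"ty":0,"tz":0,"roll":2,"hand":-1},{"tx":0,"ty":0,"tz":0,"roll":0,"hand":-1}]'
python3 -m handwheel '[{"tx":0,"ty":0,"tz":0,"roll":2,"hand":-1},{"tx":0,"ty":0,"tz":0,"roll":2,"hand":-1},{"tx":0,"ty":0,"tz":0,"roll":2,"hand":-1},{"tx":0,"ty":0,"tz":0,"roll":2,"hand":-1},{"tx":0,"ty":0,"tz":0,"roll":2,"hand":-1},{"tx":0,"ty":0,"tz":0,"roll":2,"hand":-1},{"tx":0,"ty":0,"tz":0,"roll":2,"hand":-1},{"tx":0,"ty":0,"tz":0,"roll":0.5,"hand":-1},{"tx":0,"ty":0,"tz":0,"roll":0,"hand":-1},{"tx":0,"ty":0,"tz":0,"roll":0,"hand":-1}]'
python3 - <<'E'
from h import *
go(.506,-.0055,.158,151.5);print(read_state()['wrist_torque'])
t=[]
for c in('side','top'):
    im,d=snapshot(c);u,v=proj(c,(.506,-.005,.12)).astype(int);t.append(cv2.resize(im[v-40:v+40,u-40:u+40],(400,400),interpolation=cv2.INTER_CUBIC))
save('turned.png',np.hstack(t))
E
```

```text
time_s: 16.65
ee_pos: [0.5069, -0.0052, 0.1579]
eef_rot: [180.0, 0.1, 166.1]
wrist_force: [-0.9, 1.2, 10.7]
width: 0.0124
time_s: 17.48
ee_pos: [0.507, -0.0051, 0.1579]
eef_rot: [179.9, 0.1, 151.7]
wrist_force: [0.6, 2.9, 9.8]
width: 0.0125
t 17.4833 now [507.   -5.1 157.9] rot [1.7994e+02 5.0000e-02 1.5169e+02] w 0.012543765328474456 F [0.6 2.9 9.8]
tx 0.7 ty -0.8 tz -0.1 roll 0.19
[ 0.67655627 -0.00454711  0.26022912]
```

View pics/turned.png

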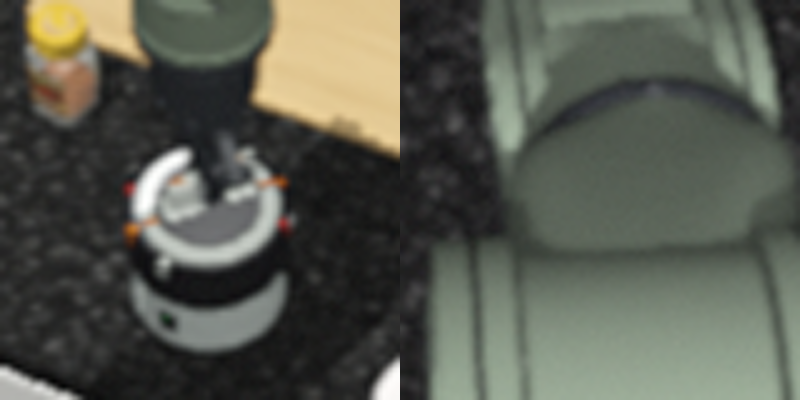

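The flange pointers at about (152,222) and (258,184) line up with the orange marks at (131,231) and (280,182). The lid looks flush. I'll hold it there, then hand in.

```bash
python3 -m handwheel '[{"tx":0,"ty":0,"tz":0,"roll":0,"hand":-1},{"tx":0,"ty":0,"tz":0,"roll":0,"hand":-1},{"tx":0,"ty":0,"tz":0,"roll":0,"hand":-1},{"tx":0,"ty":0,"tz":0,"roll":0,"hand":-1},{"tx":0,"ty":0,"tz":0,"roll":0,"hand":-1},{"tx":0,"ty":0,"tz":0,"roll":0,"hand":-1},{"tx":0,"ty":0,"tz":0,"roll":0,"hand":-1},{"tx":0,"ty":0,"tz":0,"roll":0,"hand":-1},{"tx":0,"ty":0,"tz":0,"roll":0,"hand":-1}]'
python3 -c "
from station import *
print(hand_in())"
```

```text
time_s: 18.33
ee_pos: [0.507, -0.0051, 0.1579]
eef_rot: [179.9, 0.1, 151.7]
wrist_force: [-0.8, 3.5, 10.6]
width: 0.0124
the job is handed in; nothing more can be done
None
```

I put the nutmeg in the grinder's bowl, set the lid down through the slots until it sat flush, and turned it about 36.5° clockwise to the orange marks. The job was handed in at 18.3 s with the gripper still holding the lid there. `hand_in` gives no verdict, so the points below are my own checks.

- **Nutmeg:** after release, the top camera showed it in the middle of the bowl, apparently standing on the blade with its top at about 0.103 m. It can't be seen under the lid, so I didn't check it again after that.
- **Lid seating:** it met firm resistance at TCP height 0.158 m, the height worked out for a fully seated lid. Pressing it down briefly reached about 36 N, so I eased off to about 10 N.
- **Turn:** in the side picture the orange pointers line up with the orange marks. Tool yaw was 151.7° against a target of 151.5°, steady over the last 0.85 s. The top camera's view was blocked by the arm, and I couldn't read the switch ring directly.
- **Bystanders:** I didn't measure their positions again. I noticed no contact with them, and the jar visible in the last picture was still standing.

My first two move calls were refused because each row must list every value; they moved nothing.

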